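# Clear a test-box cover, try it, free its catch and hold it open

## Robot

A 6-joint arm with a two-finger parallel gripper is mounted at the origin on a cart in front of the work surface, level with it; the furniture and walls round the work are solid. World frame = base frame: x ahead of the robot, y to its left, z up, the work surface at z = 0. Lengths are in m, angles in rad, forces in N, time in s.
With the tool pointing down it reaches from about 0.2 to 0.875 m from the base axis. Payload 3.4 kg.
Tool frame: the origin (TCP) lies midway between the tips of the shut fingers; the grasp point (between the pads) lies 19 mm behind it; z points along the fingers, y is the line along which they close (so a half turn about z gives the same grasp; the last joint's range is limited). The gripper opens to 94 mm and grips with 3 to 60 N. Pads are 16 mm wide; open, the fingers measure 119 mm over their backs; the gripper's body (75 mm by 177 mm) begins 78 mm behind the grasp point.
Start: joints at [1.026, 0.276, 1.505, -0, 1.361, -0.121], TCP at [0.236, 0.524, 0.205] pointing down, gripper open.
Joint ranges: [-2.89, 2.89], [-0.75, 2.08], [0.22, 2.7], [-1.18, 4.32], [0.11, 2.71], [-2.7, 2.7]. Speed limits (rad/s): [2.57, 2.57, 3.14, 3.14, 3.14, 3.14].

## Interface

Orientations are given as a rotation vector (axis times angle).
In Python, from bench import ctrl gives the robot as it stands.
- The arm moves only by the shell command python3 -m crank 'ROWS' [FORCE]. ROWS is JSON, a list that holds one entry, the list of rows, each a list of 7 numbers: the shift along the tool's x, y, z in m, then the turn, a rotation vector about the tool's x, y, z in rad, then the closure, from -1 (fully open) to 1 (shut). In form: [[[dx, dy, dz, ax, ay, az, jaw], ...]]. A call has 1 to 8 rows; each row shifts and turns the commanded pose from where the row before left it, along the tool's axes as they then stand; what a row does not reach is not made up. A row lasts 1/12 s, in which the tool goes at most 41.7 mm and 7.16 degrees, less where a joint would pass 70% of its speed; a pose out of reach is approached as far as the arm can. A call with a gripper value outside its range is refused whole. The fingers move at their own pace and stop on an object; FORCE is the grip in N (left out, the last holds). Time passes only in rows, so rows that do not move let the fingers close. It gives the time, the measured TCP pose, the force, the opening and the grip force at its end, in the units of the state.
- ctrl.observe(): the state, without advancing time (a new reading comes with each control period).
- ctrl.camera(name): name is "scene" or "side" or "wrist"; returns the picture (480x640x3 uint8, red, green, blue); there is no depth.
- ctrl.camera_params(name): a dict with "intrinsics" (3x3 intrinsics, pixels), "k1" (the pictures are not rectified: a ray, as slopes to the right and down, at radius r is drawn at 1 + k1 r^2 times it, then the intrinsics apply), "view" (4x4, takes a point from world to camera coordinates). Camera axes: x right, y up, looking along -z (the intrinsics and any distortion apply to the point x, -y, -z); pixel columns grow to the right and rows downward; lengths in m; the calibration is good to about 2 mm. A picture is of the moment at which its call begins: read the wrist's pose just before it. camera_params takes no time and is no camera call; for the wrist camera it gives the pose at the moment of the call.
- ctrl.sign_off(): hands the job in; it is judged then, once.
The state is a dict: "clock": time; "joints": joint angles; "dq": joint speeds; "tau": joint torques, N m; "position": TCP position; "tool_rot": TCP orientation; "contact_force": force on the tool from outside, world axes, zero at the start; "wrist_torque": the same for the moment, N m; "opening": finger opening in m; "finger_force": force on a finger pad.
Only numpy, scipy, OpenCV 4.12 (cv2) and the standard library are available. Lean on these libraries where they do the work, as an engineer would, in place of code of your own. Each camera call takes 0.05 s, during which the arm holds its last target. There are 200 camera calls.

## Task

Take the parts carton off the cover of the screened test box and stack it squarely on top of the two cartons that already stand in a column, then let go of it. Next try the cover: with its T-handle unturned, give the handle a short upward pull; if the catch holds the cover, turn the T-handle about 75 degrees either way and keep it turned until the cover has come up clear of the catch. Lift the cover by the T-handle about 30 degrees and finish holding it there, still gripping the handle, so that a colleague can take out the phone; leave the other things on the bench alone.

Things in the scene. Friction and masses are not known exactly. Their poses are not given: they have to be found in the camera images.
- test_box: Test box, fixed: light grey open steel body, dark grey hinged cover; 200 mm deep (x), 190 wide (y), 100 high shut (cover top at z 100 mm). Origin: centre of its underside, on the counter; +x from its front (robot side) to its hinges. Hinge axis along y at x +100, z 80 mm. T-handle spindle at x -50, y 0 mm, near the cover's front edge. A phone lies inside.
- cover (a joint): Cover hinge, rad: 0 shut, grows as the front edge rises (to 1.7). No stay: let go, it falls shut; lifting it at the T-handle takes about 5 N. A sprung bolt hidden inside may or may not be caught under the front rim's slipping strike; nothing outside shows it. Caught, the cover has about 3 mm of play at the T-handle (0.02 rad), then stops; free, it just lifts.
- t_handle (a joint): Turn of the T-handle, rad: 0 at rest, bar along the test box's x; positive anticlockwise from above. Turned either way it draws the bolt: free at about 0.9, stop at 1.4. A spring (up to 0.15 N m) returns handle and bolt when let back, so keep it turned until the cover is 0.12 rad open; beyond that it may go back. Turns most easily while the cover is not being pulled.
- handle_grip (a point): Centre of the T-handle's black bar, 134 mm above the counter when shut. Bar 50 mm long (point's x, the test box's x at rest), 13 thick (y), 16 high (z), its underside 26 mm above the cover, on a 12 mm round stem. Take it from above, fingers closing across the bar (y); it can then pivot between the pads as the cover swings.
- box_green: Closed brown parts carton with a green stripe on its labels, 92 mm long (its x), 62 mm wide (y), 36 mm high (z), about 0.1 kg, lying on the rear part of the test box's cover. Origin at the centre of its underside. Grip it across its 62 mm width.
- box_mid: Closed parts carton of the same size with orange stripes, loose, the upper of the two that stand as a column on the blue mat. Origin at the centre of its underside; its top is 36 mm higher.
- box_low: Closed parts carton of the same size with blue stripes, loose on the blue cutting mat (5 mm thick), the foot of the column. Origin at the centre of its underside.
- cutters: Blue-handled cutters lying flat, 44 x 122 x 11 mm, right of the carton column; bystander. Origin at the centre of the underside.
- spool: White solder spool with dark blue flanges, 52 mm across, 35 mm high, standing behind the carton column; bystander. Origin at the centre of the underside.
- tape_roll: Roll of pale tape lying flat, 94 mm across, 25 mm high, behind and right of the carton column; bystander. Origin at the centre of the underside.
- dropper_bottle: White dropper bottle with a thin nozzle, 39 mm across, 116 mm high, at the back of the counter; bystander. Origin at the centre of the underside.
- hotair_right: Black hot-air handpiece parked upright in its stand on the counter, left of the test box, fixed; a hard obstacle between the arm's start and the work. The handpiece, 36 mm thick, stands at x 28, y 47 mm of this origin and reaches 280 mm above the counter; the stand's foot covers x -26 to 94, y -11 to 105 mm. Its hose loops to the front. Pass above it or on its robot side.
- flux_jar: White jar, 56 mm across, 60 mm high, at the back of the counter; bystander. Origin at the centre of the underside.

How it is judged:
By the outcome, as a careful person would: the job done as asked, in the order asked, and still so for the second after the job is handed in, while the arm keeps its last pose, push and grip.
It also fails if it takes over 58 s, if anything falls off the work surface, if the arm or the gripper's body presses on something with over 40 N, if the wrist force passes 120 N, or if a joint passes its speed limit or range.

## Working session

There is one attempt and no reset: what is moved stays moved. The work goes in short steps, Python scripts to look and compute and a shell command to move; the robot and the scene stay as the last step left them, time stands still between calls to the robot, and variables do not carry over. Pictures are saved under pics/ and viewed, at most 10 in all, crops included, and the job is handed in when it is done.

```bash
ls; mkdir -p pics
python3 - <<'E'
from bench import ctrl
import cv2,numpy as np
s=ctrl.observe();print({k:np.round(v,3) for k,v in s.items()})
for n in ["scene","side","wrist"]:
    p=ctrl.camera_params(n);print(n,np.round(p["intrinsics"],1).tolist(),p["k1"],np.round(p["view"],4).tolist())
    cv2.imwrite(f"pics/{n}0.png",ctrl.camera(n)[:,:,::-1])
E
```

```text
pics
{'clock': np.float64(0.0), 'joints': array([ 1.026,  0.277,  1.506, -0.   ,  1.361, -0.121]), 'dq': array([-0.   ,  0.001,  0.001, -0.001,  0.   ,  0.   ]), 'tau': array([-0.0000e+00, -4.0457e+01, -2.3724e+01,  7.0000e-02,  3.4000e-02,
       -0.0000e+00]), 'position': array([0.236, 0.524, 0.205]), 'tool_rot': array([-6.610e-01, -3.071e+00,  3.000e-03]), 'contact_force': array([-0.261, -0.948,  0.774]), 'wrist_torque': array([-0.024,  0.009,  0.003]), 'finger_force': np.float64(0.0), 'opening': np.float64(0.094)}
scene [[526.8, 0.0, 317.0], [0.0, 526.8, 236.1], [0.0, 0.0, 1.0]] -0.060799738600478465 [[0.6312, -0.7754, 0.0194, -0.5454], [0.2897, 0.2589, 0.9214, -0.1967], [-0.7195, -0.576, 0.388, -1.1274], [0.0, 0.0, 0.0, 1.0]]
side [[547.3, 0.0, 307.3], [0.0, 547.3, 235.4], [0.0, 0.0, 1.0]] -0.023719660279097124 [[0.9564, -0.2912, -0.0203, -0.619], [0.1913, 0.5728, 0.7971, -0.0469], [-0.2205, -0.7662, 0.6035, -1.4492], [0.0, 0.0, 0.0, 1.0]]
wrist [[353.3, 0.0, 320.3], [0.0, 353.3, 237.8], [0.0, 0.0, 1.0]] -0.03603312551571225 [[0.4105, 0.9119, -0.002, -0.5735], [-0.8781, 0.3947, -0.2704, 0.0291], [-0.2458, 0.1128, 0.9627, -0.3923], [0.0, 0.0, 0.0, 1.0]]
```

View pics/scene0.png

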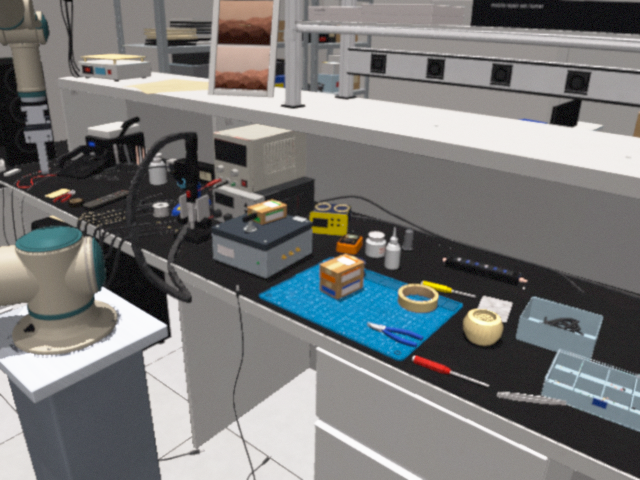

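View pics/side0.png

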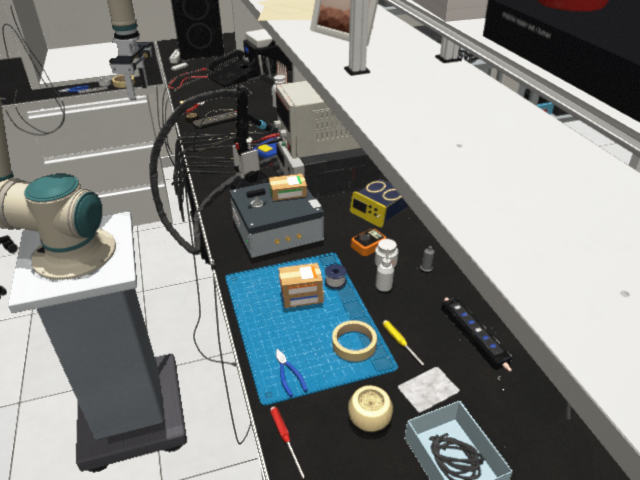

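The scene view shows the test box at about (262,243) with the green carton on its cover at (268,209). The column is at (342,276), and the tape and cutters are right of it. The side view shows the carton at (288,187), the box at (277,220), the column at (301,285), the spool at (335,273) and the handpiece at (242,140). A shelf hangs over the rear. I'll work out rough positions before moving above.

```bash
cat > h.py <<'E'
import cv2,numpy as np
from bench import ctrl
def ray(P,uv):
    K=np.array(P["intrinsics"]);d=((np.array(uv,float)-K[:2,2])/np.diag(K)[:2])
    s=d.copy()
    for _ in range(20): s=d/(1+P["k1"]*(s@s))
    V=np.array(P["view"]);R=V[:3,:3]
    w=R.T@np.array([s[0],-s[1],-1]);return -R.T@V[:3,3],w/np.linalg.norm(w)
def plane(P,uv,z):
    o,d=ray(P,uv);return o+d*(z-o[2])/d[2]
def tri(*rs):
    A=sum(np.eye(3)-np.outer(d,d) for o,d in rs);b=sum((np.eye(3)-np.outer(d,d))@o for o,d in rs)
    X=np.linalg.solve(A,b);return X,[np.linalg.norm(np.cross(X-o,d)) for o,d in rs]
def proj(P,X):
    c=np.array(P["view"])@np.r_[X,1];s=np.array([c[0],-c[1]])/-c[2];s*=1+P["k1"]*(s@s)
    K=np.array(P["intrinsics"]);return s*np.diag(K)[:2]+K[:2,2]
E
python3 - <<'E'
from h import *
S=ctrl.camera_params("scene");D=ctrl.camera_params("side")
for n,a,b in [("green top",(268,203),(289,180)),("column top",(342,262),(302,270)),("handpiece top",(191,136),(241,92)),("box near corner",(213,232),(243,216)),
 ("shelf post base",(293,104),(357,70))]:
    X,e=tri(ray(S,a),ray(D,b));print(n,X.round(3),np.round(e,3))
for n,b,z in [("spool",(335,275),.02),("tape",(354,341),.02),("cutters",(288,372),.01),("shelf edge",(500,265),.45),("shelf edge2",(330,60),.45)]: print(n,plane(D,b,z).round(3))
P=ctrl.camera_params("wrist");V=np.array(P["view"]);print("cam pos",(-V[:3,:3].T@V[:3,3]).round(3))
E
```

```text
green top [ 0.583 -0.051  0.142] [0.002 0.002]
column top [ 0.531 -0.346  0.077] [0.002 0.002]
handpiece top [0.516 0.184 0.306] [0.002 0.002]
box near corner [0.45  0.004 0.054] [0.033 0.033]
shelf post base [0.809 0.057 0.376] [0.003 0.003]
spool [ 0.62  -0.321  0.02 ]
tape [ 0.589 -0.533  0.02 ]
cutters [ 0.435 -0.562  0.01 ]
shelf edge [ 0.658 -0.829  0.45 ]
shelf edge2 [ 0.697 -0.054  0.45 ]
cam pos [0.165 0.556 0.385]
```

View pics/wrist0.png

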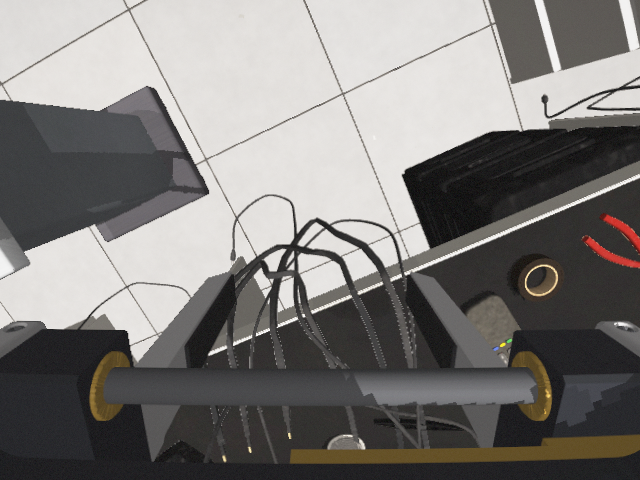

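The wrist view at the start pose shows only floor and cart, so it isn't useful here. The camera sits on the tool +x side. I'll go up, turn so tool y runs along world +y, then cross over above the handpiece.

```bash
python3 -m crank '[[[0,0,-0.036,0,0,-0.07,-1],[0,0,-0.036,0,0,-0.07,-1],[0,0,-0.036,0,0,-0.07,-1],[0,0,-0.036,0,0,-0.07,-1],[0,0,-0.036,0,0,-0.07,-1],[0,0,-0.036,0,0,-0.07,-1]]]'
python3 -m crank '[[[-0.012,-0.036,0,0,0,0,-1],[-0.012,-0.036,0,0,0,0,-1],[-0.012,-0.036,0,0,0,0,-1],[-0.012,-0.036,0,0,0,0,-1],[-0.012,-0.036,0,0,0,0,-1],[-0.012,-0.036,0,0,0,0,-1],[-0.012,-0.036,0,0,0,0,-1],[-0.012,-0.036,0,0,0,0,-1]]]'
python3 -m crank '[[[-0.012,-0.036,0,0,0,0,-1],[-0.012,-0.036,0,0,0,0,-1],[-0.012,-0.036,0,0,0,0,-1],[-0.012,-0.036,0,0,0,0,-1],[-0.012,-0.036,0,0,0,0,-1],[-0.012,-0.036,0,0,0,0,-1],[-0.012,-0.036,0,0,0,0,-1],[-0.012,-0.036,0,0,0,0,-1]]]'
python3 -m crank '[[[-0.012,-0.036,0,0,0,0,-1],[-0.012,-0.036,0,0,0,0,-1],[-0.012,-0.036,0,0,0,0,-1],[-0.012,-0.036,0,0,0,0,-1],[0,0,0,0,0,0,-1],[0,0,0,0,0,0,-1]]]'
python3 - <<'E'
from h import *
import pickle
P=ctrl.camera_params("wrist");I=ctrl.camera("wrist");pickle.dump((P,I),open("w1.pkl","wb"))
cv2.imwrite("pics/w1.png",I[:,:,::-1]);print(ctrl.observe()["joints"].round(3))
E
```

```text
clock: 0.65
position: [0.2362, 0.5237, 0.4231]
tool_rot: [-0.001, -3.141, 0.0]
contact_force: [-0.6, 0.5, 0.7]
opening: 0.0941
finger_force: 0.0
clock: 1.32
position: [0.3312, 0.234, 0.4213]
tool_rot: [0.005, 3.141, 0.0]
contact_force: [0.4, -0.4, -0.2]
opening: 0.0942
finger_force: 0.0
clock: 1.98
position: [0.4262, -0.0544, 0.4214]
tool_rot: [0.007, 3.141, 0.001]
contact_force: [1.0, 0.3, -0.3]
opening: 0.0937
finger_force: 0.0
clock: 2.48
position: [0.4739, -0.1983, 0.4199]
tool_rot: [-0.011, -3.139, -0.003]
contact_force: [-0.1, 0.4, 0.1]
opening: 0.0941
finger_force: 0.0
[-5.300e-01  1.380e-01  1.171e+00  1.000e-03  1.835e+00 -2.096e+00]
```

View pics/w1.png

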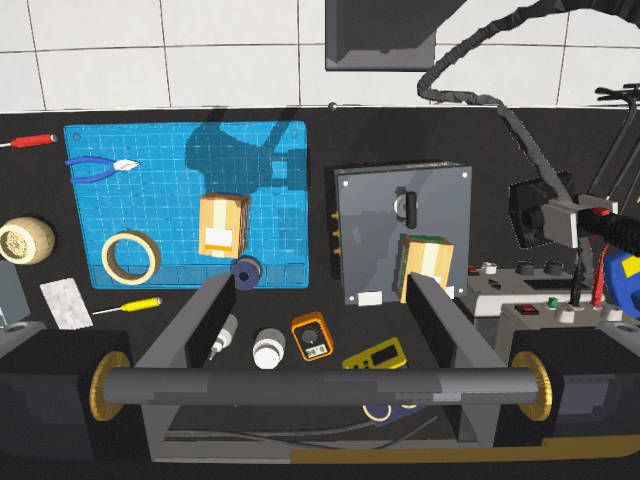

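The wrist view shows the column at (223,226) and the spool at (246,272). The test box spans about u 335–470 and v 163–305, with the T-handle bar at (411,208). The green carton at (428,268) is partly hidden by a finger. I'll take a second place 0.12 m further in +y.

```bash
python3 -m crank '[[[0,0.04,0,0,0,0,-1],[0,0.04,0,0,0,0,-1],[0,0.04,0,0,0,0,-1],[0,0,0,0,0,0,-1],[0,0,0,0,0,0,-1],[0,0,0,0,0,0,-1]]]'
python3 - <<'E'
from h import *
import pickle
P=ctrl.camera_params("wrist");I=ctrl.camera("wrist");pickle.dump((P,I),open("w2.pkl","wb"))
P1,I1=pickle.load(open("w1.pkl","rb"))
def crop(I,u,v,w=100,h=75): return cv2.resize(I[v:v+h,u:u+w],(400,300),interpolation=cv2.INTER_CUBIC)
# expected second-view locations
Xc=np.array([.531,-.346,.113]);Xg=np.array([.583,-.051,.136]);print(proj(P1,Xc),proj(P1,Xg),proj(P,Xc),proj(P,Xg))
c2=proj(P,Xc).astype(int)-[50,37];g2=proj(P,Xg).astype(int)-[50,47]
print(c2,g2)
out=np.vstack([np.hstack([crop(I1,173,188),crop(I1,375,180,)]),np.hstack([crop(I,*c2),crop(I,*g2)])])
cv2.imwrite("pics/c12.png",out[:,:,::-1])
E
```

```text
clock: 3.03
position: [0.4735, -0.0757, 0.4221]
tool_rot: [0.002, 3.14, -0.001]
contact_force: [0.1, -0.2, -0.4]
opening: 0.0942
finger_force: 0.0
[217.77083769 238.44528844] [425.31463946 277.04202705] [134.9431267  236.86422069] [338.59056162 276.61613507]
[ 84 199] [288 229]
```

View pics/c12.png

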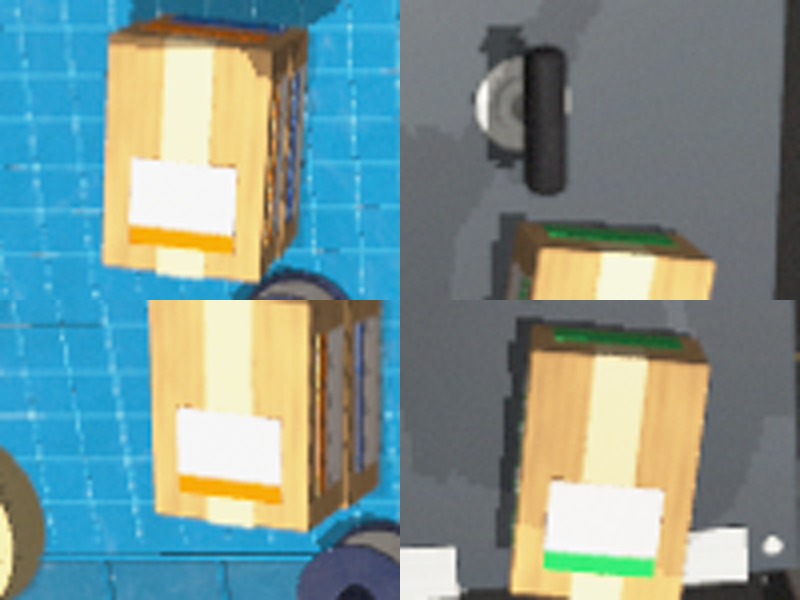

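The crops show clean top-face corners on both cartons, with the T-handle bar at view-1 crop (546,120), about (411.5,210) px. Next I'll refine the corners and triangulate.

```bash
cat > m.py <<'E'
from h import *
import pickle
P1,I1=pickle.load(open("w1.pkl","rb"));P2,I2=pickle.load(open("w2.pkl","rb"))
def sub(I,p):
    g=cv2.cvtColor(I,cv2.COLOR_RGB2GRAY);p=np.array(p,np.float32).reshape(-1,1,2)
    return cv2.cornerSubPix(g,p.copy(),(3,3),(-1,-1),(3,30,.01)).reshape(-1,2)
A={"colFL":((199,254),(123,252.2)),"colFR":((238.5,258),(161,256)),
"labTL":((205.7,227.2),(128.2,225.5)),"labTR":((232.2,229.7),(154.2,228)),"labBL":((205.2,248.7),(128.2,247.2)),
"grNL":((408.2,242.5),(320.5,241.5)),"grNR":((453.5,245.5),(365.2,244.5))}
for n,(a,b) in A.items():
    s1=sub(I1,a)[0];s2=sub(I2,b)[0]
    X,e=tri(ray(P1,a),ray(P2,b));Y,e2=tri(ray(P1,s1),ray(P2,s2));print(n,X.round(4),Y.round(4),np.round([e[0],e2[0]],4),s1,s2)
def bar(P,I,z=.142):
    c=proj(P,[.51,-.085,z]).astype(int);g=cv2.cvtColor(I,cv2.COLOR_RGB2GRAY)
    m=np.zeros_like(g);m[c[1]-35:c[1]+25,c[0]-30:c[0]+35]=255
    m=cv2.bitwise_and(m,((g<45)*255).astype(np.uint8));C,_=cv2.findContours(m,0,2)
    C=[k for k in C if cv2.contourArea(k)>60]
    return [(cv2.minAreaRect(k),cv2.contourArea(k),cv2.boundingRect(k)) for k in C]
for P,I in((P1,I1),(P2,I2)): print(bar(P,I))
c=proj(P2,[.51,-.085,.142]).astype(int)
o=[cv2.resize(I1[150:250,325:475],(400,267),interpolation=2),cv2.resize(I2[150:250,235:385],(400,267),interpolation=2)]
o2=[cv2.resize(I1[235:310,325:475],(400,200),interpolation=2),cv2.resize(I2[235:310,235:385],(400,200),interpolation=2)]
cv2.imwrite("pics/bx.png",np.vstack([np.hstack(o),np.hstack(o2)])[:,:,::-1])
E
python3 m.py
```

```text
colFL [ 0.5657 -0.3881  0.0783] [ 0.5646 -0.3883  0.0795] [0.0001 0.0002] [198.53633 253.78557] [122.35535 251.58286]
colFR [ 0.5705 -0.3254  0.0835] [ 0.5721 -0.3278  0.0803] [0.0002 0.    ] [237.4966 258.2004] [160.50153 256.5268 ]
labTL [ 0.523  -0.374   0.0769] [ 0.5239 -0.3757  0.0728] [0.0001 0.0002] [205.44861 226.99565] [128.55666 225.65579]
labTR [ 0.5271 -0.3336  0.0769] [ 0.5275 -0.3343  0.0789] [0.0002 0.0004] [231.40854 229.9011 ] [153.17194 228.9358 ]
labBL [ 0.5561 -0.3763  0.082 ] [ 0.5577 -0.3796  0.0761] [0.0002 0.0004] [204.32646 248.43657] [128.2 247.2]
grNL [ 0.5338 -0.0766  0.1287] [ 0.5311 -0.0766  0.1363] [0.0004 0.0001] [409.58783 241.81183] [320.4317  241.49121]
grNR [ 0.5367 -0.0148  0.1343] [ 0.5362 -0.0157  0.1351] [0.0006 0.0001] [453.02853 244.88121] [364.581   244.81065]
[(((410.5, 209.5), (35.0, 9.0), 90.0), 89.0, (406, 192, 10, 36))]
[(((319.48822021484375, 209.3470458984375), (35.2803955078125, 8.590007781982422), 85.60128784179688), 147.5, (314, 192, 10, 36))]
```

View pics/bx.png

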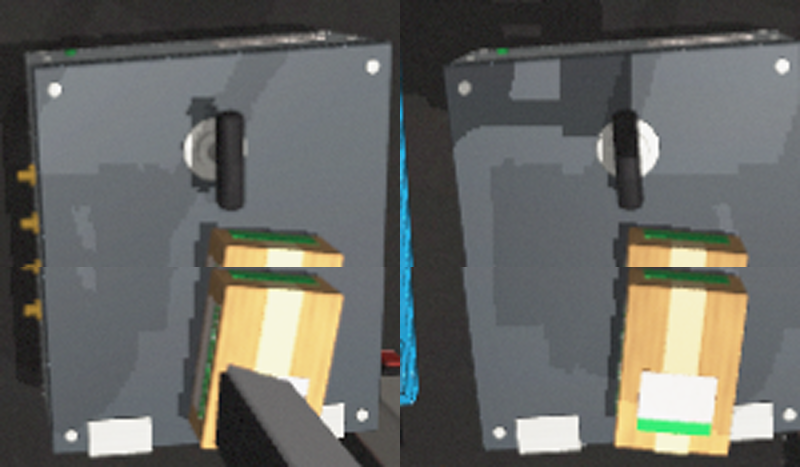

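The crops give the cover screws and the bar: bar centre at view 1 (411.4,210.2) and view 2 (320.5,210). Heights also check out, with the column top at about 0.079 and the green top at about 0.136. Now the poses.

```bash
cat > m2.py <<'E'
from h import *
import pickle
P1,I1=pickle.load(open("w1.pkl","rb"));P2,I2=pickle.load(open("w2.pkl","rb"))
def rect(P,pts,z,n):
    Q=np.array([plane(P,p,z)[:2] for p in pts]) # NL NR FR FL
    c=Q.mean(0);ax=(Q[3]+Q[2]-Q[0]-Q[1]);ay=(Q[1]+Q[2]-Q[0]-Q[3])
    print(n,"c",c.round(4),"L",np.linalg.norm(ax)/2,"W",np.linalg.norm(ay)/2,"yaw deg x",np.degrees(np.arctan2(ax[1],ax[0])),"y",np.degrees(np.arctan2(-ay[0],ay[1])))
    return Q
rect(P1,[(200.5,198.7),(242.2,200),(238.2,258.1),(198.8,253.9)],.077,"column")
rect(P2,[(320.5,241.5),(365,244.6),(357.6,305.5),(315.6,300.6)],.136,"green")
S1=[(345.6,183.75),(464.5,174.75),(460.75,290),(351.6,298.4)];S2=[(259,183),(378.3,174.75),(381.3,290.1),(272.1,296.9)]
for a,b in zip(S1,S2): print(tri(ray(P1,a),ray(P2,b))[0].round(4))
rect(P1,S1,.1,"screws1");rect(P2,S2,.1,"screws2")
for a,b in [((411.4,210.2),(320.5,210.))]: print("bar",tri(ray(P1,a),ray(P2,b)),plane(P1,a,.142),plane(P2,b,.142))
E
python3 m2.py
```

```text
column c [ 0.5249 -0.3523] L 0.08987206158278745 W 0.06211910555897246 yaw deg x -7.434364796656711 y -4.486095481510029
green c [ 0.5788 -0.0496] L 0.09088573676061013 W 0.06139061191451435 yaw deg x -4.624727376582727 y -5.742464801823649
[ 0.4551 -0.163   0.1036]
[0.4438 0.0047 0.1003]
[0.6195 0.017  0.1005]
[ 0.6306 -0.1514  0.1023]
screws1 c [ 0.5377 -0.073 ] L 0.17648143616664594 W 0.16844068545555738 yaw deg x 3.8951599469842564 y 4.18168595771234
screws2 c [ 0.5377 -0.0734] L 0.17637891314235468 W 0.16904902787945436 yaw deg x 3.949048439215333 y 3.889674707222926
bar (array([ 0.48737153, -0.07653646,  0.13486047]), [np.float64(0.00011620281959497481), np.float64(0.00011620281959498336)]) [ 0.48584598 -0.07841849  0.142     ] [ 0.48606937 -0.07652773  0.142     ]
```

Box centre is (0.538,-0.073), yaw +4°. The handle measures (0.487,-0.0765), matching the predicted (0.488,-0.0765). The green carton is at (0.579,-0.050), yaw about -5°, and the column at (0.525,-0.352), yaw about -6°. Next I refine the yaws by mask and move above the green carton.

```bash
python3 -m crank '[[[-0.035,0.009,0,0,0,0,-1],[-0.035,0.009,0,0,0,0,-1],[-0.0355,0.008,0,0,0,0,-1],[0,0,0.03,0,0,0.045,-1],[0,0,0.04,0,0,0.045,-1],[0,0,0.04,0,0,0,-1],[0,0,0.04,0,0,0,-1],[0,0,0.04,0,0,0,-1]]]'
python3 -m crank '[[[0,0,0.04,0,0,0,-1],[0,0,0.03,0,0,0,-1],[0,0,0,0,0,0,-1],[0,0,0,0,0,0,-1]]]'
python3 - <<'E'
from h import *
import pickle
P1,I1=pickle.load(open("w1.pkl","rb"));P2,I2=pickle.load(open("w2.pkl","rb"))
for P,I,c,z,n in((P1,I1,(.5249,-.3523),.077,"col"),(P2,I2,(.5788,-.0496),.136,"green")):
    h=cv2.cvtColor(I,cv2.COLOR_RGB2HSV);m=((h[...,2]>165)&((h[...,0]<30)|(h[...,1]<40)))|((n=="green")&(h[...,0]>50)&(h[...,0]<75)&(h[...,2]>150))
    q=proj(P,[*c,z]).astype(int);r=np.zeros(m.shape,bool);r[q[1]-45:q[1]+45,q[0]-26:q[0]+27]=1
    m=cv2.morphologyEx((m&r).astype(np.uint8),cv2.MORPH_CLOSE,np.ones((5,5)));m=cv2.morphologyEx(m,cv2.MORPH_OPEN,np.ones((5,5)))
    k=max(cv2.findContours(m,0,1)[0],key=cv2.contourArea).reshape(-1,2)
    Q=np.array([plane(P,p+0.,z)[:2] for p in k],np.float32)*1000
    print(n,cv2.minAreaRect(Q))
I=ctrl.camera("wrist");cv2.imwrite("pics/g1.png",I[:,:,::-1]);print(ctrl.observe()["joints"].round(2))
E
```

```text
clock: 3.75
position: [0.5795, -0.0526, 0.2295]
tool_rot: [0.15, 3.138, -0.0]
contact_force: [-0.1, -1.3, -0.5]
opening: 0.0943
finger_force: 0.0
clock: 4.08
position: [0.5789, -0.0522, 0.1603]
tool_rot: [-0.15, -3.134, -0.001]
contact_force: [0.7, 0.3, -0.2]
opening: 0.0938
finger_force: 0.0
col ((524.88037109375, -349.9751892089844), (68.70161437988281, 92.9613037109375), 84.400634765625)
green ((578.8104248046875, -47.59526443481445), (70.65669250488281, 93.57420349121094), 89.76763153076172)
[-0.21  0.31  1.56 -0.    1.27 -1.68]
```

View pics/g1.png

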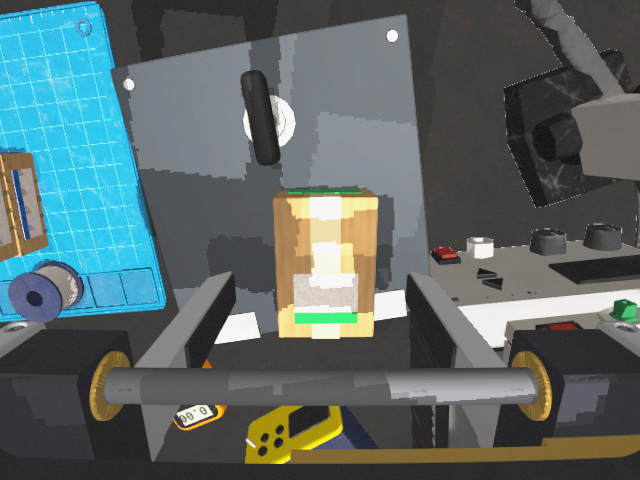

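The carton sits between the fingers and is aligned with them: its edges are at u 276 and 377, about 2 mm to +y of centre. The bar is at (260,118). I'll descend and grip.

```bash
python3 -m crank '[[[0,0.002,0.02,0,0,0,-1],[0,0,0.02,0,0,0,-1],[0,0,0.013,0,0,0,-1],[0,0,0,0,0,0,-1],[0,0,0,0,0,0,0.6],[0,0,0,0,0,0,0.6],[0,0,0,0,0,0,0.6],[0,0,0,0,0,0,0.6]]]' 15
python3 -m crank '[[[0,0,0,0,0,0,0.6],[0,0,0,0,0,0,0.6],[0,0,0,0,0,0,0.6],[0,0,0,0,0,0,0.6]]]'
```

```text
clock: 4.8
position: [0.5811, -0.0494, 0.1101]
tool_rot: [0.147, 3.135, -0.001]
contact_force: [0.3, 0.3, -0.1]
opening: 0.0708
finger_force: 0.0
clock: 5.13
position: [0.5805, -0.0492, 0.1093]
tool_rot: [0.147, 3.137, -0.0]
contact_force: [-0.6, 0.1, 5.9]
opening: 0.0616
finger_force: 15.0
```

```bash
python3 -m crank '[[[0,0,-0.015,0,0,0,0.6],[0,0,-0.03,0,0,0,0.6],[0,0,-0.035,0,0,0,0.6],[0,0,-0.03,0,0,0,0.6],[0,0,0,0,0,0,0.6]]]'
python3 -m crank '[[[0.0032,-0.0384,0,0,0,0,0.6],[0.0032,-0.0384,0,0,0,0,0.6],[0.0032,-0.0384,0,0,0,0,0.6],[0.0032,-0.0384,0,0,0,0,0.6],[0.0032,-0.0384,0,0,0,0,0.6],[0.0032,-0.0384,0,0,0,0,0.6],[0.0032,-0.0384,0,0,0,0,0.6],[0.0032,-0.0384,0,0,0,0,0.6]]]'
python3 -m crank '[[[0,0,0.03,0,0,0,0.6],[0,0,0.035,0,0,0,0.6],[0,0,0.03,0,0,0,0.6],[0,0,0,0,0,0,0.6],[0,0,0,0,0,0,0.6]]]'
python3 - <<'E'
from h import *
import pickle
P=ctrl.camera_params("wrist");I=ctrl.camera("wrist");pickle.dump((P,I),open("w3.pkl","wb"))
a=cv2.resize(I[130:330,180:460],(560,400),interpolation=2)
s=cv2.resize(ctrl.camera("side")[230:320,260:350],(240,240),interpolation=2)
t=cv2.resize(ctrl.camera("scene")[225:315,300:390],(240,240),interpolation=2)
o=np.zeros((480,800,3),np.uint8);o[:400,:560]=a;o[:240,560:]=s;o[240:,560:]=t
cv2.imwrite("pics/p1.png",o[:,:,::-1])
E
```

```text
clock: 5.55
position: [0.5834, -0.0498, 0.2245]
tool_rot: [0.147, 3.127, -0.003]
contact_force: [1.3, -0.4, 0.4]
opening: 0.0619
finger_force: 15.0
clock: 6.22
position: [0.5245, -0.3539, 0.2168]
tool_rot: [-0.147, -3.136, -0.003]
contact_force: [0.8, -0.1, -0.3]
opening: 0.0618
finger_force: 15.0
clock: 6.63
position: [0.5242, -0.3515, 0.1209]
tool_rot: [-0.147, -3.133, -0.006]
contact_force: [0.0, -0.6, -0.6]
opening: 0.062
finger_force: 15.0
```

View pics/p1.png

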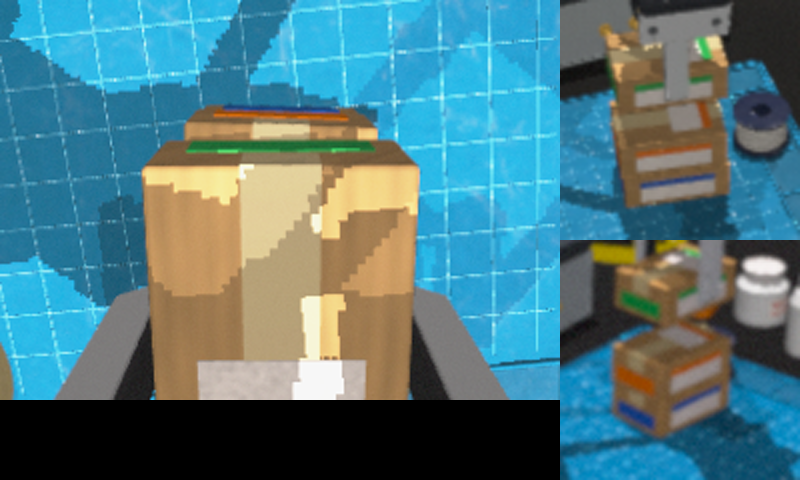

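The wrist crop shows the held carton's near top corners at px (251.5,213.5) and (389.5,211.5). The column's near top corners are at (272.5,192) and (369,193.5).

Run:
```python
from h import *
import pickle
P,I=pickle.load(open("w3.pkl","rb"))
for n,a,b,z in(("col",(272.5,192),(369,193.5),.077),("car top",(251.5,213.5),(389.5,211.5),.148),("car bot",(261.5,203.5),(381,201.5),.112)):
    A,B=plane(P,a,z),plane(P,b,z);d=B-A;print(n,((A+B)/2).round(4),np.linalg.norm(d).round(4),"yaw",np.degrees(np.arctan2(-d[0],d[1])).round(2))
```

```text
col [ 0.4786 -0.3474  0.077 ] 0.0614 yaw -6.26
car top [ 0.4772 -0.3477  0.148 ] 0.0609 yaw -4.53
car bot [ 0.4789 -0.3473  0.112 ] 0.0646 yaw -4.4
```

Position is within 1 mm and yaw needs about -1.3°. I'll lower it.

```bash
python3 -m crank '[[[0,-0.001,0.012,0,0,0.022,0.6],[0,0,0.012,0,0,0,0.6],[0,0,0.008,0,0,0,0.6],[0,0,0,0,0,0,0.6],[0,0,0,0,0,0,0.6]]]'
python3 -m crank '[[[0,0,0.002,0,0,0,0.6],[0,0,0,0,0,0,0.6]]]'
```

```text
clock: 7.2
position: [0.5261, -0.3537, 0.0923]
tool_rot: [0.181, 3.135, -0.001]
contact_force: [-0.4, 0.4, -0.3]
opening: 0.0621
finger_force: 15.0
clock: 7.37
position: [0.5261, -0.3539, 0.0902]
tool_rot: [0.181, 3.135, -0.001]
contact_force: [-0.5, -0.3, -0.1]
opening: 0.0624
finger_force: 15.0
```

```bash
python3 -m crank '[[[0,0,0.0015,0,0,0,0.6],[0,0,0,0,0,0,0.6]]]'|sed -n 2,4p;python3 -m crank '[[[0,0,0.0015,0,0,0,0.6],[0,0,0,0,0,0,0.6]]]'|sed -n 2,4p;python3 -m crank '[[[0,0,0.001,0,0,0,0.6],[0,0,0,0,0,0,0.6]]]'|sed -n 2,4p
```

```text
position: [0.5257, -0.3537, 0.0881]
tool_rot: [0.182, 3.136, -0.0]
contact_force: [-0.2, -0.5, -1.7]
position: [0.5258, -0.3537, 0.0865]
tool_rot: [0.182, 3.136, -0.0]
contact_force: [0.6, -0.5, -0.6]
position: [0.5258, -0.3537, 0.0865]
tool_rot: [0.182, 3.136, -0.001]
contact_force: [-1.5, 0.7, 4.4]
```

Contact at 4 N. I'll release and rise.

```bash
python3 -m crank '[[[0,0,0,0,0,0,-0.4],[0,0,0,0,0,0,-0.4],[0,0,0,0,0,0,-0.8],[0,0,0,0,0,0,-0.8],[0,0,0,0,0,0,-0.8],[0,0,0,0,0,0,-0.8]]]'|tail -3
python3 -m crank '[[[0,0,-0.01,0,0,0,-0.8],[0,0,-0.03,0,0,0,-0.8],[0,0,-0.04,0,0,0,-0.8],[0,0,-0.04,0,0,0,-0.8],[0,0,-0.03,0,0,0,-0.8],[0,0,0,0,0,0,-0.8]]]'
python3 - <<'E'
from h import *
import pickle
P=ctrl.camera_params("wrist");I=ctrl.camera("wrist");pickle.dump((P,I),open("w4.pkl","wb"))
a=cv2.resize(I[130:330,180:460],(560,400),interpolation=2)
s=cv2.resize(ctrl.camera("side")[230:320,260:350],(240,240),interpolation=2)
t=cv2.resize(ctrl.camera("scene")[225:315,300:390],(240,240),interpolation=2)
o=np.zeros((480,800,3),np.uint8);o[:400,:560]=a;o[:240,560:]=s;o[240:,560:]=t
cv2.imwrite("pics/p2.png",o[:,:,::-1])
E
```

```text
contact_force: [0.1, -0.6, 0.1]
opening: 0.0842
finger_force: 0.0
clock: 8.87
position: [0.5286, -0.3561, 0.2442]
tool_rot: [0.181, 3.124, -0.014]
contact_force: [0.1, 0.2, 0.6]
opening: 0.0847
finger_force: 0.0
```

View pics/p2.png

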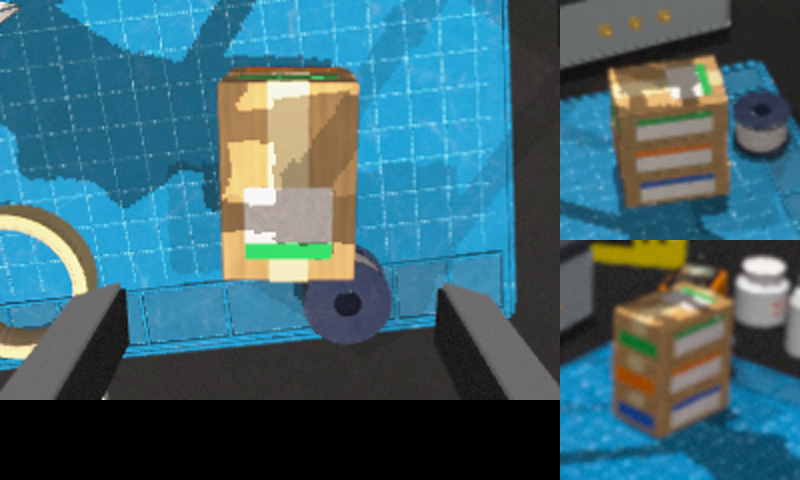

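The picture shows the green carton squarely on the column, with all side faces flush in the side and scene insets. Now the handle: I yaw to the box (+4°), go above it, and measure the bar numerically.

```bash
python3 -m crank '[[[0,0,0,0,0,-0.0925,-0.5],[0,0,0,0,0,-0.0925,-0.5],[0.0027,0.0352,0,0,0,0,-0.5],[0.0027,0.0352,0,0,0,0,-0.5],[0.0027,0.0352,0,0,0,0,-0.5],[0.0027,0.0352,0,0,0,0,-0.5],[0.0027,0.0352,0,0,0,0,-0.5],[0.0027,0.0352,0,0,0,0,-0.5]]]'|sed -n 2,3p
python3 -m crank '[[[0.0027,0.0352,0,0,0,0,-0.5],[0.0027,0.0352,0.02,0,0,0,-0.5],[0,0,0.02,0,0,0,-0.5],[0,0,0,0,0,0,-0.5],[0,0,0,0,0,0,-0.5],[0,0,0,0,0,0,-0.5]]]'
cat > bar.py <<'E'
from h import *
s=ctrl.observe();P=ctrl.camera_params("wrist");I=ctrl.camera("wrist");cv2.imwrite("pics/h1.png",I[:,:,::-1])
g=cv2.cvtColor(I,cv2.COLOR_RGB2GRAY);c=proj(P,[.487,-.0765,.138]).astype(int);print("pred",c)
m=np.zeros_like(g);m[max(0,c[1]-65):c[1]+65,c[0]-40:c[0]+40]=255;m&=((g<50)*255).astype(np.uint8)
m=cv2.morphologyEx(m,cv2.MORPH_OPEN,np.ones((3,3)))
for k in cv2.findContours(m,0,2)[0]:
    if cv2.contourArea(k)<150: continue
    r=cv2.minAreaRect(k);print(r,cv2.contourArea(k))
    b=cv2.boxPoints(r);q=np.array([plane(P,p,.138)[:2] for p in b]);print("c",plane(P,r[0],.138).round(4),"sides mm",(np.linalg.norm(q-np.roll(q,1,0),axis=1)*1000).round(1))
    e=[q[i]-q[i-1] for i in range(4)];l=max(e,key=np.linalg.norm);print("yaw",np.degrees(np.arctan2(l[1],l[0])))
print(s["position"].round(4),s["tool_rot"].round(3),s["joints"].round(3))
E
python3 bar.py
```

```text
position: [0.493, -0.1419, 0.2332]
tool_rot: [0.108, -3.136, -0.004]
clock: 10.18
position: [0.4848, -0.0749, 0.1952]
tool_rot: [0.108, -3.139, 0.0]
contact_force: [0.4, -0.3, -0.6]
opening: 0.0708
finger_force: 0.0
pred [318 257]
((317.5, 254.5), (69.0, 17.0), 90.0) 674.0
c [ 0.4849 -0.0776  0.138 ] sides mm [51.3 11.7 51.3 12.4]
yaw -176.52731161232933
[ 0.4848 -0.0749  0.1952] [ 0.108 -3.139  0.   ] [-0.295  0.155  1.693 -0.     1.294 -1.934]
```

The bar is at (0.485,-0.0776), yaw 3.5° and 51x12 mm, as it should be. I'll descend and grip.

```bash
python3 -m crank '[[[0,-0.002,0.03,0,0,0,-0.5],[0,0,0.03,0,0,0,-0.5],[0,0,0.02,0,0,0,-0.5],[0,0,0,0,0,0,-0.5],[0,0,0,0,0,0,0.9],[0,0,0,0,0,0,0.9],[0,0,0,0,0,0,0.9],[0,0,0,0,0,0,0.9]]]' 30
python3 -m crank '[[[0,0,0,0,0,0,0.9],[0,0,0,0,0,0,0.9],[0,0,0,0,0,0,0.9],[0,0,0,0,0,0,0.9]]]'
```

```text
clock: 10.9
position: [0.486, -0.0767, 0.1171]
tool_rot: [-0.108, 3.137, -0.002]
contact_force: [0.5, 0.2, 0.6]
opening: 0.0471
finger_force: 0.0
clock: 11.23
position: [0.4848, -0.0761, 0.1157]
tool_rot: [-0.109, 3.139, -0.0]
contact_force: [-0.1, -0.5, 0.8]
opening: 0.0206
finger_force: 0.0
```

```bash
python3 -m crank '[[[0,0,0,0,0,0,0.9],[0,0,0,0,0,0,0.9],[0,0,0,0,0,0,0.9]]]'|sed -n 2,6p
for i in 1; do python3 -m crank '[[[0,0,-0.002,0,0,0,0.9],[0,0,-0.002,0,0,0,0.9],[0,0,0,0,0,0,0.9]]]';done
python3 -m crank '[[[0,0,-0.002,0,0,0,0.9],[0,0,0,0,0,0,0.9]]]'
```

```text
position: [0.4848, -0.0765, 0.1155]
tool_rot: [-0.109, 3.14, -0.001]
contact_force: [-0.6, -1.8, 1.7]
opening: 0.0127
finger_force: 30.0
clock: 11.73
position: [0.4857, -0.0765, 0.1191]
tool_rot: [-0.109, 3.138, -0.001]
contact_force: [5.0, -1.9, -9.3]
opening: 0.0127
finger_force: 30.0
clock: 11.9
position: [0.4863, -0.0764, 0.1213]
tool_rot: [-0.108, 3.137, -0.001]
contact_force: [5.1, -2.1, -8.8]
opening: 0.0127
finger_force: 30.0
```

```bash
python3 -m crank '[[[0,0,-0.002,0,0,0,0.9],[0,0,-0.002,0,0,0,0.9],[0,0,0,0,0,0,0.9],[0,0,0,0,0,0,0.9]]]'
python3 - <<'E'
from h import *
P=ctrl.camera_params("side");I=ctrl.camera("side");cv2.imwrite("pics/s3.png",I[:,:,::-1])
P0=cv2.imread("pics/side0.png")[:,:,::-1]
# screw track in the wrist view: left/right front screws
W=ctrl.camera_params("wrist");J=ctrl.camera("wrist");cv2.imwrite("pics/h2.png",J[:,:,::-1])
h=cv2.cvtColor(J,cv2.COLOR_RGB2HSV);m=((h[...,2]>170)&(h[...,1]<50)).astype(np.uint8)
n,l,st,ce=cv2.connectedComponentsWithStats(m)
for i in range(1,n):
    if 10<st[i,4]<400: print(ce[i].round(1),st[i,2:])
for X in ([.4551,-.163],[.4438,.0047]):
    for z in(.1,.11): print(X,z,proj(W,[*X,z]).round(1))
E
```

```text
clock: 12.23
position: [0.4875, -0.0764, 0.1253]
tool_rot: [-0.108, 3.135, -0.0]
contact_force: [7.6, -2.4, -9.7]
opening: 0.0128
finger_force: 30.0
[277.1   0.5] [29  3 52]
[197.9  38.4] [ 7  8 46]
[378.2 178.6] [ 83   2 135]
[466.2 186.8] [ 5  3 12]
[471.1 216.9] [ 12  13 112]
[ 22.3 323.5] [ 8  2 15]
[0.4551, -0.163] 0.1 [179.4 209.9]
[0.4551, -0.163] 0.11 [172.7 213.4]
[0.4438, 0.0047] 0.1 [463.1 210.6]
[0.4438, 0.0047] 0.11 [469.9 214.2]
```

The cover rises freely: the handle is up 10 mm, well beyond the 3 mm of play, at a steady 9 N, and the front screw has moved with it in the wrist image. The catch isn't holding, so no turn is needed. I'll follow the arc up.

```bash
python3 -m crank '[[[-0.003,0,-0.0025,0,0,0,0.9],[-0.003,0,-0.0022,0,0,0,0.9],[-0.0038,0,-0.007,0,0,0,0.9],[-0.0038,0,-0.007,0,0,0,0.9],[0,0,0,0,0,0,0.9]]]'
python3 -m crank '[[[-0.0045,0,-0.0066,0,0,0,0.9],[-0.0045,0,-0.0066,0,0,0,0.9],[-0.005,0,-0.006,0,0,0,0.9],[-0.005,0,-0.006,0,0,0,0.9],[0,0,0,0,0,0,0.9]]]'
python3 -m crank '[[[-0.005,0,-0.0048,0,0,0,0.9],[-0.005,0,-0.0048,0,0,0,0.9],[-0.0045,0,-0.0042,0,0,0,0.9],[0,0,0,0,0,0,0.9],[0,0,0,0,0,0,0.9],[0,0,0,0,0,0,0.9]]]'
```

```text
clock: 12.75
position: [0.4978, -0.0756, 0.1453]
tool_rot: [0.109, -3.138, 0.001]
contact_force: [-3.1, -3.7, -4.8]
opening: 0.013
finger_force: 30.0
clock: 13.17
position: [0.5167, -0.0743, 0.1704]
tool_rot: [0.109, -3.138, 0.001]
contact_force: [-3.0, -5.3, -4.1]
opening: 0.013
finger_force: 30.0
clock: 13.67
position: [0.5301, -0.0734, 0.1833]
tool_rot: [0.109, -3.137, 0.002]
contact_force: [-4.0, -4.2, -2.3]
opening: 0.0129
finger_force: 30.0
```

Run:
```python
from h import *
s=cv2.resize(ctrl.camera("side")[120:320,200:400],(400,400),interpolation=2)
t=cv2.resize(ctrl.camera("scene")[150:310,180:380],(400,320),interpolation=2)
o=np.zeros((400,800,3),np.uint8);o[:,:400]=s;o[:320,400:]=t
cv2.imwrite("pics/fin.png",o[:,:,::-1]);x=ctrl.observe();print(x["position"],x["contact_force"],x["finger_force"])
```

```text
[ 0.5300794  -0.07342457  0.18336022] [-2.82499256 -4.42352677 -3.81101397] 29.998807311058044
```

View pics/fin.png

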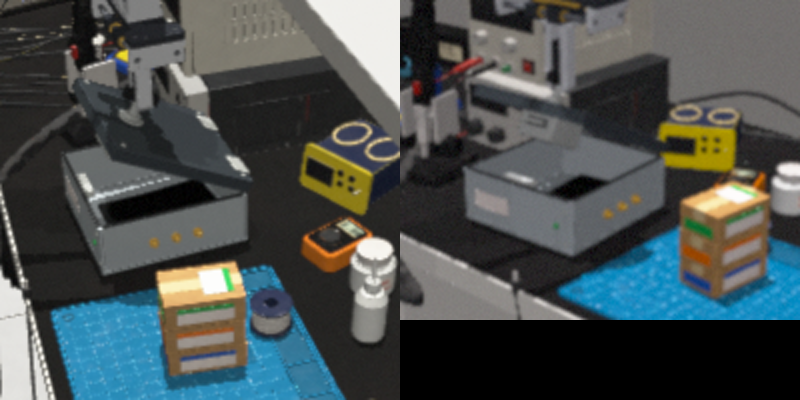

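The picture shows the cover open about 30° and held by the handle, with the three-carton column square and the bystanders where they were.

```bash
python3 -c "
from bench import ctrl
print(ctrl.sign_off())"
```

```text
the job is handed in; nothing more can be done
None
```

The green carton is stacked squarely on the column and released, the test pull showed the catch wasn't holding the cover (so I didn't turn the handle), and the cover is held about 30° open by the gripped T-handle; the job is handed in, but sign-off gave no verdict.

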